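Put the engineer's square back in its fitted chest and shut the sliding door

TASK

Stone dust ruins the engineer's square, so put it away: slide the chest's right-hand door all the way behind the left-hand one, lay the steel square flat in the L-shaped recess cut for it, so that it sits down at the bottom, and slide the right-hand door fully shut again. Leave the left-hand door shut, and do not knock the other tools about.

Things in the scene. Friction and masses are not known exactly. Their poses are not given: they have to be found in the camera images.
- square_stock (a point): Steel engineer's square, an L lying flat on the table right of the chest (0.17 kg). Point: centre of its stock, the thick leg, half-way up: 18 mm (x) x 100 (y) x 12 high (z up). Grasp it here across the 18 mm. The thin blade leaves its +x side: 120 mm long, 20 wide, 2 thick, 30 to 50 mm to the -y side of this point, 5 mm above the stock's underside. It may lean 0.04 rad, blade tip on the table.
- recess_stock (a point): Where the stock's centre belongs: centre of the stock's arm of an L-shaped recess in the chest's cork tray, under the right-hand door. The square's axes then match this point's (x, y, z, one way round). 3 mm clear all round; floor 6 mm below the point (10 mm above the table), tray top 5 mm above it. The blade's arm is 5 mm shallower, so a seated square is level and stands 1 mm proud.
- finger_cut (a point): Middle of the finger clearance, a rectangle cut in the tray across the middle of the stock's recess, down to the same floor; point on that floor. It is 83 mm (x) x 48 mm (y), so there are 30 mm beside the seated stock on each side for the fingers.
- chest: Low grey bench chest, fixed, 234 mm (x, front to back) x 446 (y, leftward) x 52 high; origin under its middle, on the table. Its top is two flat grey doors, 202 x 220 x 7 mm, that slide along y in double aluminium tracks at front and back (192 mm clear between). Left-hand door: upper slot, top at 47 mm. Right-hand door: lower slot, top at 36 mm; it passes under the other. Right end board: 36 mm high.
- inner_door (a joint): Opening of the right-hand (lower) door, m: 0 shut, 0.150 at its stop behind (under) the left-hand door; it may start a little ajar. It opens towards the chest's +y and takes 2 to 4 N. Fully open, the right-hand 150 mm of the chest are free. Shut, it passes 7 mm above a seated square; a square that is not down blocks it.
- inner_door_pull (a point): Right-hand door's pull: upright steel bar 90 mm (x) x 12 mm (y) x 20 mm high on a 3 mm foot, at that door's right-hand edge. Point: middle of the bar, 48 mm above the table (top at 58 mm); moves with the door. Pinch it across its 12 mm from above, or push it. Fully open it stands 30 mm clear of the left-hand door's edge.
- outer_door (a joint): Opening of the left-hand (upper) door, m: 0 shut, grows towards the chest's -y. It starts shut and has the same kind of pull at its left-hand edge.
- mallet: Bystander: wooden mallet lying between the robot and the square, 100 x 249 x 68 mm high.
- chisel_1: Bystander: stone chisel, wooden handle, 210 mm long, 27 mm high; the nearer of two chisels behind the square.
- dust_brush: Bystander: flat dusting brush, 57 x 187 x 17 mm, in front of the chest.

How it is judged:
On the way, in this order (a step that is already met when the one before it is completed fails the run):
1. the right-hand door is slid at least 130 mm open, behind the left-hand one (value of joint inner_door above 0.13 m), for 0.2 s.
2. the square lies flat at the bottom of its recess (horizontal distance between square_stock and recess_stock below 0.008 m and z of square_stock in the frame of recess_stock below 0.0035 m and angle between square_stock's own z axis and vertical below 0.05 rad and angle between the x axis of square_stock and the x axis of recess_stock, either way round below 0.08 rad), for 0.2 s.
At the end, for the whole second after the job is handed in: The square lies flat in its recess (stock centre within 8 mm of its place and no more than 3.5 mm above it, level within 0.05 rad, turned within 0.08 rad), and both doors are shut to within 6 mm (all of step 2 and value of joint each of inner_door, outer_door below 0.006 m); the robot touches nothing.
It fails at once if another tool (mallet, chisel or brush) is moved by more than 30 mm (distance of any of mallet, chisel_1, dust_brush from where it was at the start of the episode above 0.03 m).
It also fails if it takes over 72 s, if anything falls off the work surface, if the arm or the gripper's body presses on something with over 40 N, if the wrist force passes 120 N, or if a joint passes its speed limit or range.

ROBOT

A 6-joint arm with a two-finger parallel gripper is mounted at the origin on a cart in front of the work surface, level with it; the furniture and walls round the work are solid. World frame = base frame: x ahead of the robot, y to its left, z up, the work surface at z = 0. Lengths are in m, angles in rad, forces in N, time in s.
With the tool pointing down it reaches from about 0.275 to 0.775 m from the base axis. Payload 14.6 kg.
Tool frame: the origin (TCP) lies midway between the tips of the shut fingers; the grasp point (between the pads) lies 19 mm behind it; z points along the fingers, x is the direction in which the jaws open and shut, and the axes are right-handed (so a half turn about z gives the same grasp; the last joint's range is limited). The gripper opens to 85 mm and grips with 20 to 120 N. Pads are 22 mm wide; open, the fingers measure 114 mm over their backs; the gripper's body (76 mm by 85 mm) begins 54 mm behind the grasp point. The pads swing forward as they close: fully open they stand 13 mm farther back than shut.
Start: joints at [1.026, 0.263, -0.048, 1.259, 0, 1.415], TCP at [0.2, 0.486, 0.231] pointing down, gripper open.
Joint ranges: [-2.65, 2.65], [-0.89, 1.7], [-1.18, 1.37], [-2.13, 2.11], [-1.35, 1.29], [-3.14, 3.14]. Speed limits (rad/s): [1.89, 1.89, 2.57, 2.79, 3.14, 3.14].

INTERFACE

Orientations are given as a unit quaternion [w, x, y, z].
In Python, from station import ctrl, imaging, job gives the robot as it stands. The module is installed in compiled form; this text tells all that it offers.
- The arm moves only by the tool jog_arm, never from a script. Its argument "targets" is a list of rows, each a list of 5 numbers: the closure, from 0 (fully open) to 1 (shut), then the shift along the tool's x, y, z as a fraction of full scale, then the turn about the tool's z as a fraction of full scale. A call has 1 to 5 rows; each row shifts and turns the commanded pose from where the row before left it, along the tool's axes as they then stand; what a row does not reach is not made up. Full scale, the value 1, is 0.75 m for a shift and 60 degrees for a turn. A row lasts 1/8 s, in which the tool goes at most 62.5 mm and 10.7 degrees, less where a joint would pass 70% of its speed; a pose out of reach is approached as far as the arm can. A call with a number of a shift or a turn outside -1 to 1 is refused whole. A call with a gripper value outside its range is refused whole. The fingers move at their own pace and stop on an object; "grip_force" is the grip in N (left out, the last holds). Time passes only in rows, so rows that do not move let the fingers close. It gives the time, the measured TCP pose, the force and the opening at its end, in the units of the state.
- ctrl.read_state(): the state, without advancing time (a new reading comes with each control period).
- imaging.get_image(name): name is "scene" or "side" or "wrist"; returns the picture (480x640x3 uint8, blue, green, red); there is no depth.
- imaging.camera_info(name): a dict with "fx", "fy", "cx", "cy" (pixels), "dist_coeffs" ([k1, k2, p1, p2, k3] as OpenCV has them; the pictures are not rectified), "position" and "attitude" of the camera in the world; the wrist camera has in their place "T_tool_cam" (4x4, takes a point from camera to tool coordinates, whose origin is the TCP and whose axes are the tool frame's). Camera axes: x right, y up, looking along -z (the intrinsics and any distortion apply to the point x, -y, -z); pixel columns grow to the right and rows downward; lengths in m; the calibration is good to about 2 mm. A picture is of the moment at which its call begins: read the wrist's pose just before it. camera_info takes no time and is no camera call.
- job.close_job(): hands the job in, once; it reports no verdict.
The state is a dict: "t": time; "q": joint angles; "joint_velocities": joint speeds; "joint_efforts": joint torques, N m; "ee_pos": TCP position; "tcp_rot": TCP orientation; "contact_force": force on the tool from outside, world axes, zero at the start; "torque": the same for the moment, N m; "gripper_width": finger opening in m.
Only numpy, scipy, OpenCV 4.12 (cv2) and the standard library are available. Lean on these libraries where they do the work, as an engineer would, in place of code of your own. Each camera call takes 0.05 s, during which the arm holds its last target. There are 200 camera calls.

## Working session

There is one attempt and no reset: what is moved stays moved. The work goes in short steps, Python scripts to look and compute and a tool call to move; the robot and the scene stay as the last step left them, time stands still between calls to the robot, and variables do not carry over. Pictures are saved under pics/ and viewed, about 8 in all and at most 12, crops included, and the job is handed in when it is done.

Besides the shell and the picture viewer there is one more tool, called as name(argument=value, ...), one argument or row to a line, values as JSON. jog_arm: Moves the arm, as the interface text tells. Its arguments: {"type":"object","properties":{"targets":{"type":"array","items":{"type":"array","items":{"type":"number"}}},"grip_force":{"type":"number"}},"required":["targets"]}

```bash
mkdir -p pics; python3 - <<'E'
from station import ctrl, imaging
import cv2,json
s=ctrl.read_state()
print({k:(v if isinstance(v,(float,int)) else [round(float(x),4) for x in v]) for k,v in s.items()})
for n in ("scene","side","wrist"):
    c=imaging.camera_info(n); print(n,c)
    cv2.imwrite(f"pics/{n}0.png",imaging.get_image(n))
E
```

```text
{'t': 0.0, 'q': [1.0257, 0.2635, -0.0489, 1.2594, 0.0, 1.4155], 'joint_velocities': [-0.0012, 0.0007, -0.0015, 0.0004, 0.0006, -0.0019], 'joint_efforts': [-0.0022, -63.7613, 38.4562, 0.0138, -0.0002, -0.0], 'ee_pos': [0.1994, 0.4854, 0.2308], 'tcp_rot': [0.0002, 0.8307, 0.5568, -0.0005], 'contact_force': [0.0131, 0.4266, -0.7812], 'torque': [0.018, 0.0026, -0.011], 'gripper_width': 0.08498574577436237}
scene {'fx': 557.9910529058177, 'fy': 557.9910529058177, 'cx': 317.5905292791569, 'cy': 234.88312532616177, 'dist_coeffs': array([-0.13970358,  0.        ,  0.        ,  0.        ,  0.        ]), 'position': array([-0.03821237, -0.64535167,  0.67222573]), 'attitude': array([ 0.82790517,  0.41626261, -0.17642156, -0.33192455])}
side {'fx': 544.1736115066466, 'fy': 544.1736115066466, 'cx': 315.9126893956732, 'cy': 240.99195443800568, 'dist_coeffs': array([-0.16383354,  0.        ,  0.        ,  0.        ,  0.        ]), 'position': array([ 0.44764686, -0.86663763,  0.67443712]), 'attitude': array([ 0.88858781,  0.45451825, -0.02152106, -0.05798021])}
wrist {'fx': 345.2438046815958, 'fy': 345.2438046815958, 'cx': 325.1658391548546, 'cy': 240.3782821452532, 'dist_coeffs': array([-0.06560129,  0.        ,  0.        ,  0.        ,  0.        ]), 'T_tool_cam': array([[ 9.99999758e-01, -5.94001575e-04,  3.62862189e-04,
         5.21015336e-04],
       [-4.72315113e-04, -9.61981122e-01, -2.73115540e-01,
        -6.91646295e-02],
       [ 5.11297636e-04,  2.73115302e-01, -9.61981169e-01,
        -1.43149470e-01],
       [ 0.00000000e+00,  0.00000000e+00,  0.00000000e+00,
         1.00000000e+00]])}
```

View pics/scene0.png

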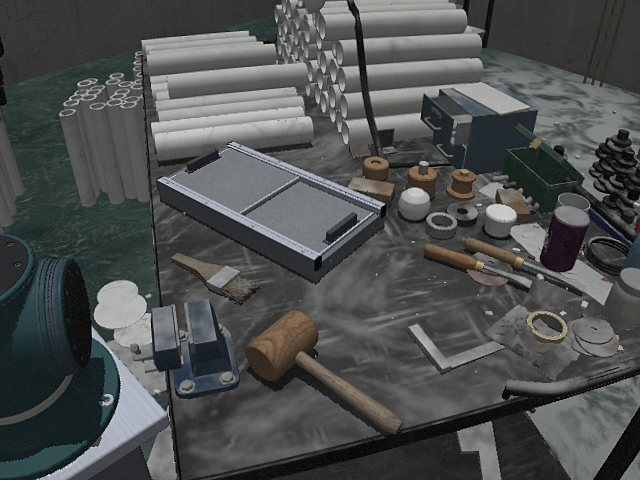

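View pics/side0.png

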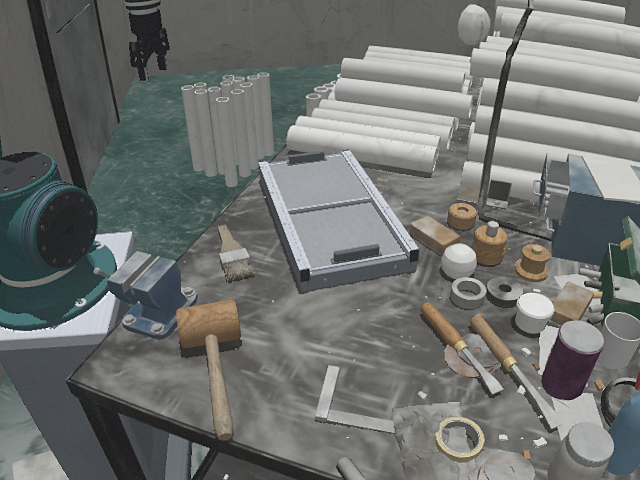

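The scene view shows the chest's right-hand pull at about (340,228) and the square's corner near (442,370). The side view has the pull at (356,254) and the corner at (320,417). I'll enlarge both for exact corners.

```bash
cat > h.py <<'E'
import numpy as np, cv2
from scipy.spatial.transform import Rotation as R
from station import ctrl, imaging
def q2R(q): return R.from_quat(np.roll(q,-1)).as_matrix()
def cam(n, s=None):
    c=imaging.camera_info(n); K=np.array([[c['fx'],0,c['cx']],[0,c['fy'],c['cy']],[0,0,1]])
    if n=='wrist':
        s=s or ctrl.read_state(); T=np.array(c['T_tool_cam']); Rt=q2R(s['tcp_rot'])
        Rm=Rt@T[:3,:3]; p=np.array(s['ee_pos'])+Rt@T[:3,3]
    else: Rm=q2R(c['attitude']); p=np.array(c['position'])
    return K,np.array(c['dist_coeffs']),Rm,p
def ray(cm,uv):
    K,d,Rm,p=cm; x=cv2.undistortPoints(np.array([[uv]],float),K,d)[0,0]
    v=Rm@np.array([x[0],-x[1],-1]); return p,v/np.linalg.norm(v)
def plane(cm,uv,z):
    p,v=ray(cm,uv); return p+v*(z-p[2])/v[2]
def tri(c1,u1,c2,u2):
    p,a=ray(c1,u1);q,b=ray(c2,u2)
    st=np.linalg.lstsq(np.c_[a,-b],q-p,rcond=None)[0]
    A=p+a*st[0];B=q+b*st[1]; return (A+B)/2,np.linalg.norm(A-B)
def proj(cm,P):
    K,d,Rm,p=cm; X=(np.atleast_2d(P)-p)@Rm; X=X*[1,-1,-1]
    return cv2.projectPoints(X,np.zeros(3),np.zeros(3),K,d)[0][:,0]
E
python3 - <<'E'
import cv2,numpy as np
a=cv2.imread('pics/scene0.png');b=cv2.imread('pics/side0.png')
def c(i,x,y):return cv2.resize(i[y:y+75,x:x+100],(400,300),interpolation=cv2.INTER_CUBIC)
o=np.vstack([np.hstack([c(a,405,310),c(b,305,360)]),np.hstack([c(a,295,195),c(b,315,225)])])
cv2.imwrite('pics/crop1.png',o)
E
```

```text
(no output)
```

View pics/crop1.png

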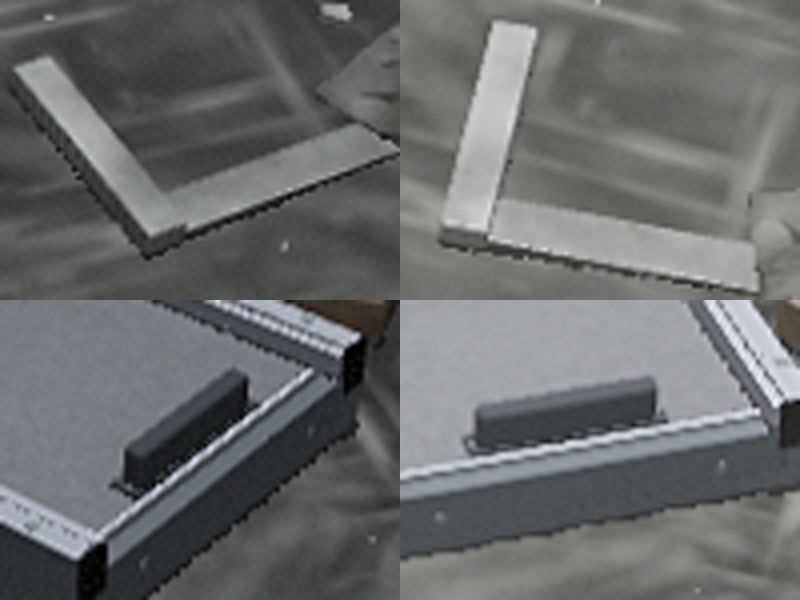

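The crops give the stock's four top corners and the pull's top edges in both views.

```bash
python3 - <<'E'
from h import *
a,b=cam('scene'),cam('side')
S=lambda o,p:(o[0]+(p[0]+.5)/4-.5,o[1]+(p[1]+.5)/4-.5)
def t(n,u,v,o1,o2):
    P,e=tri(a,S(o1,u),b,S(o2,v)); print(n,P.round(4),'gap',round(e,4)); return P
sq=[((13,68),(94,22)),((52,57),(136,26)),((146,238),(41,228)),((186,225),(90,236))]
Q=[t('sq',u,v,(405,310),(305,360)) for u,v in sq]
print('mean',np.mean(Q,0)); d=Q[0]+Q[1]-Q[2]-Q[3]; print('yaw of y axis',np.degrees(np.arctan2(-d[0],d[1])),np.linalg.norm(d)/2)
pl=[((124,152),(84,105)),((236,68),(255,77)),((140,160),(77,118)),((248,76),(255,95))]
Q=[t('pull',u,v,(295,195),(315,225)) for u,v in pl]
print('mean',np.mean(Q,0)); d=Q[1]+Q[3]-Q[0]-Q[2]; print('yaw x',np.degrees(np.arctan2(d[1],d[0])),np.linalg.norm(d)/2)
# track right ends top corners and left corners at z~.052 (scene)
for n,p in (('FR',(295+105/4,195+245/4)),('BR',(295+362/4,195+38/4)),('BL',(231,142)),('FL',(159,180))): print(n,plane(a,p,.052).round(4))
E
```

```text
sq [ 0.5288 -0.291   0.01  ] gap 0.0006
sq [ 0.5443 -0.2987  0.0125] gap 0.0012
sq [ 0.4963 -0.3838  0.0069] gap 0.002
sq [ 0.5134 -0.3903  0.0069] gap 0.0009
mean [ 0.52068107 -0.34094952  0.00909082]
yaw of y axis -18.975105062180347 0.09760264456203077
pull [ 0.5776 -0.0468  0.0497] gap 0.0019
pull [ 0.6621 -0.041   0.0548] gap 0.0007
pull [ 0.5718 -0.0632  0.0558] gap 0.0004
pull [ 0.6601 -0.0514  0.054 ] gap 0.0042
mean [ 0.61790356 -0.05063272  0.05357371]
yaw x 5.83162375379972 0.08689405837822348
FR [ 0.5179 -0.0959  0.052 ]
BR [ 0.733  -0.0643  0.052 ]
BL [0.6705 0.3742 0.052 ]
FL [0.4456 0.3364 0.052 ]
```

```bash
cat > plan.py <<'E'
import sys
from h import *
# usage: plan.py x y z yaw_deg [rows]   (tool pointing down; yaw = world heading of tool x)
s=ctrl.read_state(); p=np.array(s['ee_pos']); Rt=q2R(s['tcp_rot'])
T=np.array([float(v) for v in sys.argv[1:4]]); yaw=float(sys.argv[4])
y0=np.degrees(np.arctan2(Rt[1,0],Rt[0,0])); dy=(yaw-y0+90)%180-90   # half turn symmetric
if len(sys.argv)>6: dy=(yaw-y0+180)%360-180
n=int(sys.argv[5]) if len(sys.argv)>5 else int(max(np.ceil(np.linalg.norm(T-p)/.055),np.ceil(abs(dy)/10)))
print('t',round(s['t'],2),'at',p.round(4),'yaw',y0.round(2),'F',np.round(s['contact_force'],1),'w',round(s['gripper_width'],4),'dyaw',round(dy,2),'n',n)
cum=np.zeros(3);a=y0
for i in range(n):
    w=(T-p)/n; c,si=np.cos(np.radians(a)),np.sin(np.radians(a))
    print([round(float(v)/.75,4) for v in (w[0]*c+w[1]*si, w[0]*si-w[1]*c, -w[2])], round(-dy/n/60,4)); a+=dy/n
E
python3 plan.py .618 -.051 .19 98.5 13
```

```text
t 0.15 at [0.1994 0.4855 0.231 ] yaw 67.67 F [0.1 0.5 0.3] w 0.0851 dyaw 30.83 n 13
[-0.0346, 0.0606, 0.0042] -0.0395
[-0.0371, 0.0591, 0.0042] -0.0395
[-0.0395, 0.0576, 0.0042] -0.0395
[-0.0418, 0.0559, 0.0042] -0.0395
[-0.0441, 0.0541, 0.0042] -0.0395
[-0.0463, 0.0522, 0.0042] -0.0395
[-0.0484, 0.0503, 0.0042] -0.0395
[-0.0505, 0.0482, 0.0042] -0.0395
[-0.0524, 0.0461, 0.0042] -0.0395
[-0.0543, 0.0439, 0.0042] -0.0395
[-0.056, 0.0416, 0.0042] -0.0395
[-0.0577, 0.0392, 0.0042] -0.0395
[-0.0593, 0.0368, 0.0042] -0.0395
```

jog_arm(
  targets=[
    [0,-0.035,0.061,0.004,-0.04],
    [0,-0.037,0.059,0.004,-0.04],
    [0,-0.04,0.058,0.004,-0.04],
    [0,-0.042,0.056,0.004,-0.04],
    [0,-0.044,0.054,0.004,-0.04],
  ],
)

```text
t: 0.78
ee_pos: [0.3617, 0.2771, 0.2162]
tcp_rot: [0.0, 0.767, 0.641, 0.0]
contact_force: [0.6, 0.3, -0.4]
gripper_width: 0.085
```

jog_arm(
  targets=[
    [0.3,-0.046,0.052,0.004,-0.04],
    [0.3,-0.048,0.05,0.004,-0.04],
    [0.3,-0.05,0.048,0.004,-0.04],
    [0.3,-0.052,0.046,0.004,-0.04],
    [0.3,-0.054,0.044,0.004,-0.04],
  ],
)

```text
t: 1.4
ee_pos: [0.5231, 0.0727, 0.2011]
tcp_rot: [-0.0, 0.696, 0.718, -0.0]
contact_force: [0.4, 0.9, -0.6]
gripper_width: 0.0596
```

jog_arm(
  targets=[
    [0.5,-0.056,0.042,0.004,-0.04],
    [0.5,-0.058,0.039,0.004,-0.04],
    [0.5,-0.059,0.037,0.004,-0.034],
    [0.5,0,0,0,0],
    [0.5,0,0,0,0],
  ],
)

```text
t: 2.02
ee_pos: [0.6194, -0.0487, 0.1919]
tcp_rot: [-0.0, 0.653, 0.757, -0.0]
contact_force: [-0.3, -0.1, -0.6]
gripper_width: 0.0428
```

```bash
python3 - <<'E'
from h import *
s=ctrl.read_state(); cm=cam('wrist',s); im=imaging.get_image('wrist'); cv2.imwrite('pics/w1.png',im)
print(s['ee_pos'],s['tcp_rot'],s['gripper_width'],s['contact_force'])
print(proj(cm,[[.618,-.051,.058]]))
E
```

```text
[ 0.61940566 -0.04870747  0.19194793] [-4.85724388e-04  6.52902019e-01  7.57442196e-01 -1.93036722e-04] 0.042756350086863716 [-0.33416018 -0.07687146 -0.61270774]
[[322.2148633  227.22563102]]
```

View pics/w1.png

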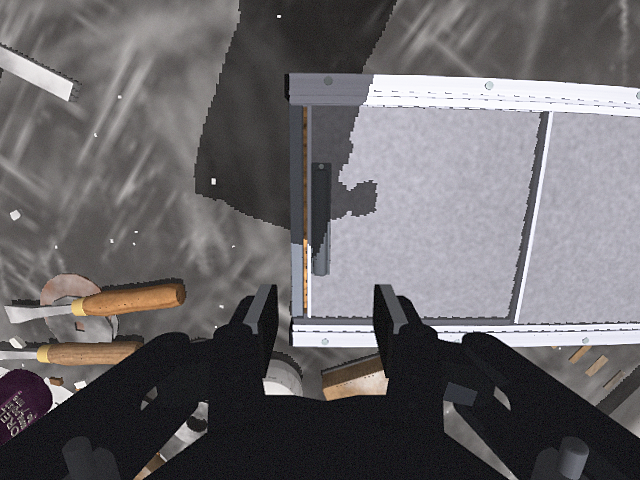

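The wrist view shows the right-hand pull from (322,163) to (320,275), near the predicted (322,227). The door is slightly ajar, with the end-board gap visible at column 306.

```bash
python3 - <<'E'
from h import *
cm=cam('wrist')
pts={'pull front':((321,164),.058),'pull back':((321,274),.058),'c':((321.5,219),.058),'TFR':((290,74),.052),'TFm':((488,80),.052),'TFr2':((600,85),.052),'TBR':((293,346),.052),'TB2':((580,345),.052),'doorL top':((552,110),.047),'doorLbot':((519,318),.047)}
P={k:plane(cm,*v) for k,v in pts.items()}
for k,v in P.items(): print(k,v.round(4))
f=lambda a,b:np.degrees(np.arctan2(*(P[b]-P[a])[[1,0]]))
print(f('pull front','pull back'),f('TFR','TFr2')-90,f('TBR','TB2')-90,f('TFR','TBR'),f('doorL top','doorLbot'))
E
python3 plan.py .618 -.051 .045 98.5
```

```text
pull front [ 0.5675 -0.059   0.058 ]
pull back [ 0.6591 -0.0455  0.058 ]
c [ 0.6113 -0.0522  0.058 ]
TFR [ 0.5042 -0.0923  0.052 ]
TFm [0.484  0.0594 0.052 ]
TFr2 [0.4699 0.1522 0.052 ]
TBR [ 0.7372 -0.0608  0.052 ]
TB2 [0.6989 0.2172 0.052 ]
doorL top [0.4953 0.1203 0.047 ]
doorLbot [0.6805 0.148  0.047 ]
8.365418203192617 7.995123517435488 7.849341802004133 7.700024576572291 8.532238980672757
t 2.08 at [ 0.6193 -0.0483  0.1923] yaw 98.52 F [-0.5  0.8 -0. ] w 0.0428 dyaw -0.02 n 3
[-0.0011, -0.0008, 0.0655] 0.0001
[-0.0011, -0.0008, 0.0655] 0.0001
[-0.0011, -0.0008, 0.0655] 0.0001
```

jog_arm(
  targets=[
    [0.5,-0.004,-0.008,0.07,0.007],
    [0.5,0,0,0.07,0],
    [0.5,0,0,0.04,0],
    [0.5,0,0,0.014,0],
    [0.5,0,0,0,0],
  ],
  grip_force=30,
)

```text
t: 2.7
ee_pos: [0.6143, -0.0523, 0.0474]
tcp_rot: [0.0, 0.655, 0.755, 0.0]
contact_force: [-0.0, 0.1, 0.1]
gripper_width: 0.043
```

jog_arm(
  targets=[
    [1,0,0,0,0],
    [1,0,0,0,0],
    [1,0,0,0,0],
    [1,0,0,0,0],
  ],
  grip_force=30,
)

```text
t: 3.2
ee_pos: [0.6151, -0.0529, 0.0481]
tcp_rot: [0.001, 0.656, 0.755, 0.001]
contact_force: [-1.2, 0.1, 7.7]
gripper_width: 0.0111
```

jog_arm(
  targets=[
    [1,0.03,0,-0.002,0],
    [1,0.04,0,0,0],
    [1,0.04,0,0,0],
    [1,0.04,0,0,0],
    [1,0.02,0,0,0],
  ],
)

```text
t: 3.82
ee_pos: [0.5976, 0.0745, 0.0483]
tcp_rot: [0.001, 0.655, 0.755, 0.001]
contact_force: [11.3, -1.4, -17.2]
gripper_width: 0.0108
```

jog_arm(
  targets=[
    [1,0.01,0,0,0],
    [1,0.005,0,0,0],
    [1,0,0,0,0],
  ],
)

```text
t: 4.2
ee_pos: [0.5962, 0.0851, 0.0483]
tcp_rot: [0.001, 0.655, 0.755, 0.001]
contact_force: [10.6, 3.2, -15.9]
gripper_width: 0.0107
```

jog_arm(
  targets=[
    [1,0.006,0,0.001,0],
    [1,0.004,0,0,0],
    [1,0.002,0,0,0],
    [1,0,0,0,0],
  ],
)

```text
t: 4.7
ee_pos: [0.5953, 0.0921, 0.0483]
tcp_rot: [0.002, 0.656, 0.755, -0.0]
contact_force: [6.5, -8.7, -6.7]
gripper_width: 0.0108
```

jog_arm(
  targets=[
    [0.6,0,0,0,0],
    [0.6,0,0,0,0],
    [0.6,0,0,-0.05,0],
    [0.6,-0.04,0,-0.08,0],
    [0.3,-0.06,0,-0.08,0],
  ],
)

```text
t: 5.32
ee_pos: [0.6026, 0.0287, 0.1932]
tcp_rot: [0.0, 0.655, 0.756, 0.0]
contact_force: [1.2, 0.3, -0.2]
gripper_width: 0.0509
```

jog_arm(
  targets=[
    [0,-0.04,0,-0.03,0],
    [0,0,0,0,0],
    [0,0,0,0,0],
  ],
)

```text
t: 5.7
ee_pos: [0.6066, -0.0005, 0.2128]
tcp_rot: [-0.0, 0.655, 0.755, -0.0]
contact_force: [-0.3, 0.3, -0.2]
gripper_width: 0.0853
```

```bash
python3 - <<'E'
from h import *
s=ctrl.read_state(); cm=cam('wrist',s); im=imaging.get_image('wrist'); cv2.imwrite('pics/w2.png',im)
print(s['ee_pos'],s['tcp_rot'],s['gripper_width'],s['contact_force'])
cv2.imwrite('pics/w2c.png',cv2.resize(im[40:360,170:570],(800,640)[:2],interpolation=cv2.INTER_CUBIC)[:600])
cv2.imwrite('pics/scene1.png',imaging.get_image('scene'));cv2.imwrite('pics/side1.png',imaging.get_image('side'))
E
```

```text
[ 6.06600934e-01 -5.05045407e-04  2.12812851e-01] [-4.96084062e-04  6.55481132e-01  7.55211377e-01 -1.22335638e-04] 0.08525707160845723 [-0.34922339  0.3097554  -0.18835193]
```

View pics/w2c.png

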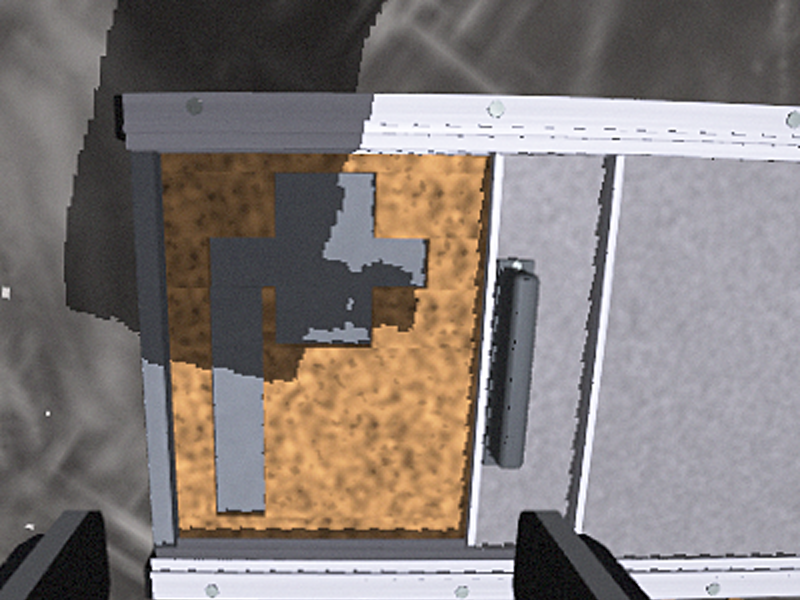

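The wrist view (crop, scale 2, offset 170,40) shows the stock's arm at columns 210–428 and rows 238–288. The finger cut spans 275–375 by 172–345, and the blade's arm runs from the -y end towards +x, so the recess has the square's own handedness.

```bash
python3 - <<'E'
from h import *
cm=cam('wrist')
S=lambda u:((u[0]+.5)/2-.5+170,(u[1]+.5)/2-.5+40)
q={'sTL':(210,238),'sBL':(211,288),'sTR':(428,238),'sBR':(428,288),'fTL':(275,172),'fTR':(375,172),'fBL':(275,345),'fBR':(372,346),'bL':(214,513),'bR':(265,514)}
P={k:plane(cm,S(v),.021) for k,v in q.items()}
for k,v in P.items(): print(k,v.round(4))
n=lambda a,b:(np.linalg.norm(P[a]-P[b])*1e3).round(1)
print('len',n('sTL','sTR'),n('sTL','sBL'),n('fTL','fTR'),n('fTL','fBL'),n('sTL','bL'))
ang=lambda a,b:np.degrees(np.arctan2(*(P[b]-P[a])[[1,0]])).round(2)
print('yaw',ang('sTL','sTR')-90,ang('fTL','fBL'),ang('sTL','bL'),ang('fTR','fBR'))
print('stock c',np.mean([P[k] for k in('sTL','sBL','sTR','sBR')],0).round(4),'cut c',np.mean([P[k] for k in('fTL','fTR','fBL','fBR')],0).round(4))
# same from scene & side: project stock-arm corners, crop there
o=[]
for nme in('scene','side'):
    c=cam(nme);im=cv2.imread(f'pics/{nme}1.png')
    uv=proj(c,np.array(list(P.values())));print(nme,uv.round(1).tolist())
    m=uv.mean(0).astype(int)-[50,37]; print('off',m)
    o.append(cv2.resize(im[m[1]:m[1]+75,m[0]:m[0]+100],(400,300),interpolation=cv2.INTER_CUBIC))
cv2.imwrite('pics/crop2.png',np.hstack(o))
E
python3 plan.py .515 -.345 .21 -19
```

```text
sTL [ 0.5591 -0.0549  0.021 ]
sBL [ 0.5825 -0.0519  0.021 ]
sTR [0.5443 0.0476 0.021 ]
sBR [0.5676 0.0519 0.021 ]
fTL [ 0.5249 -0.0282  0.021 ]
fTR [0.5183 0.0177 0.021 ]
fBL [ 0.606  -0.0176  0.021 ]
fBR [0.5996 0.0298 0.021 ]
bL [ 0.7001 -0.0381  0.021 ]
bR [ 0.6968 -0.0113  0.021 ]
len 103.5 23.7 46.4 81.7 142.1
yaw 8.200000000000003 7.45 6.79 8.44
stock c [ 0.5634 -0.0018  0.021 ] cut c [5.622e-01 4.000e-04 2.100e-02]
scene [[321.2, 250.0], [328.8, 244.3], [280.0, 230.1], [287.3, 224.6], [298.6, 251.3], [280.0, 242.0], [325.0, 231.8], [306.3, 223.0], [364.3, 217.8], [353.6, 213.1]]
off [264 195]
side [[326.6, 266.6], [338.4, 264.6], [312.7, 236.7], [323.5, 234.6], [307.4, 259.7], [301.7, 246.2], [347.3, 252.9], [340.4, 239.4], [396.0, 255.0], [391.2, 247.2]]
off [288 213]
t 5.85 at [ 6.065e-01 -1.000e-04  2.126e-01] yaw 98.15 F [-0.3  0.2  0.1] w 0.0853 dyaw 62.85 n 7
[-0.0626, -0.0266, 0.0005] -0.1497
[-0.0577, -0.036, 0.0005] -0.1497
[-0.0513, -0.0446, 0.0005] -0.1497
[-0.0437, -0.052, 0.0005] -0.1497
[-0.0351, -0.0582, 0.0005] -0.1497
[-0.0256, -0.063, 0.0005] -0.1497
[-0.0154, -0.0662, 0.0005] -0.1497
```

View pics/crop2.png

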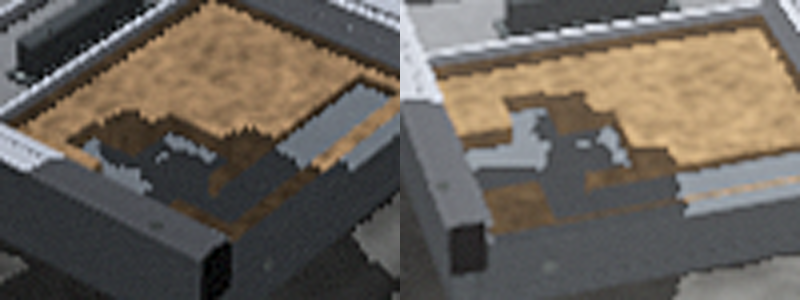

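Sizes come out at 103.5 (of 106), 46 (48), 82 (83) and 142 (144) mm, so the fit is good. Recess centre is about (0.563, -0.0005), yaw about 8°. In the scene crop the blade arm's end corner sits within 1–2 px of the projection. Now over to the square.

jog_arm(
  targets=[
    [0,-0.063,-0.027,0,-0.15],
    [0,-0.058,-0.036,0,-0.15],
    [0,-0.051,-0.045,0,-0.15],
    [0,-0.044,-0.052,0,-0.15],
    [0,-0.035,-0.058,0,-0.15],
  ],
)

```text
t: 6.48
ee_pos: [0.5406, -0.2486, 0.2129]
tcp_rot: [-0.0, 0.314, 0.95, 0.0]
contact_force: [0.5, -0.2, -0.2]
gripper_width: 0.0854
```

jog_arm(
  targets=[
    [0,-0.026,-0.063,0,-0.15],
    [0,-0.015,-0.066,0,-0.15],
    [0,0,0,0,0],
    [0,0,0,0,0],
  ],
)

```text
t: 6.98
ee_pos: [0.5153, -0.3455, 0.213]
tcp_rot: [-0.0, 0.165, 0.986, 0.0]
contact_force: [0.6, 0.3, -0.1]
gripper_width: 0.0852
```

```bash
python3 - <<'E'
from h import *
s=ctrl.read_state(); cm=cam('wrist',s); im=imaging.get_image('wrist'); cv2.imwrite('pics/w3.png',im)
print(s['ee_pos'],s['tcp_rot'],s['gripper_width'],s['contact_force'])
uv=proj(cm,[[.5207,-.341,.012]])[0];print(uv)
x,y=np.clip(uv.astype(int)-[200,150],0,[240,180]);print('off',x,y)
cv2.imwrite('pics/w3c.png',cv2.resize(im[y:y+300,x:x+400],(800,600),interpolation=cv2.INTER_CUBIC))
E
```

```text
[ 0.51526507 -0.34554941  0.21297843] [-3.53529205e-04  1.64798750e-01  9.86327081e-01  3.68162209e-04] 0.08521554586031878 [ 0.61207393  0.25417814 -0.11352619]
[321.54138256 218.88501841]
off 121 68
```

View pics/w3c.png

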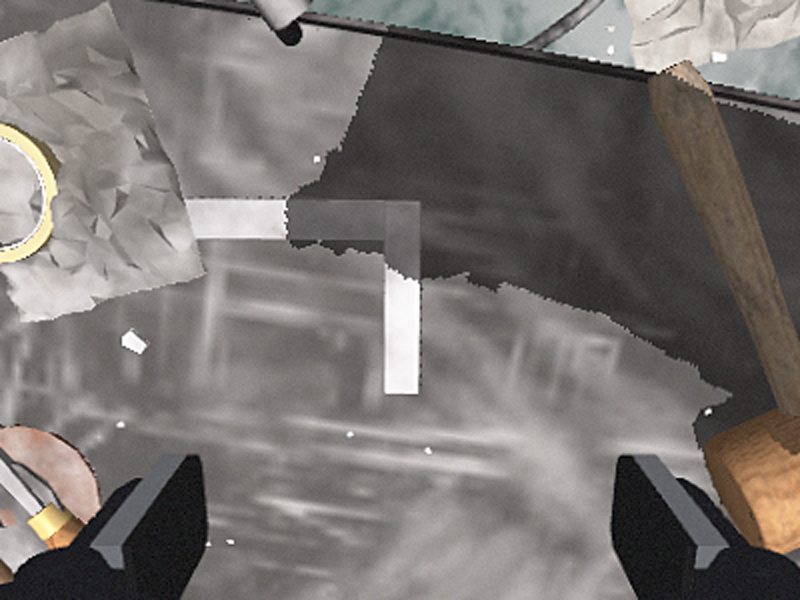

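The stock shows at columns 385–420 and rows 201–394 (scale 2, offset 121,68), with the blade leaving left at the top end. That is aligned with the tool.

```bash
python3 - <<'E'
from h import *
cm=cam('wrist')
S=lambda u:((u[0]+.5)/2-.5+121,(u[1]+.5)/2-.5+68)
P=[plane(cm,S(u),.012) for u in((385,201),(420,201),(385,394),(418.5,394))]
c=np.mean(P,0); print(np.round(P,4),c.round(4)); d=P[2]+P[3]-P[0]-P[1]; print('yaw',np.degrees(np.arctan2(-d[0],d[1])),np.linalg.norm(d)/2, np.linalg.norm(P[0]-P[1]))
a=cam('scene');uv=S((402,297.5)); print('tri with side:',tri(cm,S((385,394)),cam('side'),(305+136/4,360+26/4)),tri(cm,S((420,201)),cam('side'),(305+41/4,360+228/4)))
import os; os.system(f'python3 plan.py {c[0]} {c[1]} .005 {161} 5')
E
```

```text
t 7.03 at [ 0.5155 -0.3452  0.2132] yaw 161.08 F [ 0.4  0.4 -0.3] w 0.0856 dyaw -0.08 n 5
[-0.0009, 0.0015, 0.0555] 0.0003
[-0.0009, 0.0015, 0.0555] 0.0003
[-0.0009, 0.0015, 0.0555] 0.0003
[-0.0009, 0.0015, 0.0555] 0.0003
[-0.0009, 0.0015, 0.0555] 0.0003
[[ 0.5121 -0.3913  0.012 ]
 [ 0.4958 -0.3857  0.012 ]
 [ 0.5454 -0.2966  0.012 ]
 [ 0.5287 -0.2909  0.012 ]] [ 0.5205 -0.3411  0.012 ]
yaw -19.261004868851415 0.10035126267372117 0.01717230305667397
tri with side: (array([ 0.54572488, -0.29560848,  0.00885081]), np.float64(0.00035076914377227676)) (array([ 0.49612584, -0.38536001,  0.00652807]), np.float64(0.000540033758997032))
```

jog_arm(
  targets=[
    [0.5,-0.0045,0.0075,0.07,0.005],
    [0.5,0,0,0.07,0],
    [0.5,0,0,0.07,0],
    [0.5,0,0,0.045,0],
    [0.5,0,0,0.01,0],
  ],
  grip_force=60,
)

```text
t: 7.65
ee_pos: [0.5197, -0.3401, 0.0131]
tcp_rot: [-0.001, 0.166, 0.986, 0.001]
contact_force: [0.3, 0.9, 1.4]
gripper_width: 0.0433
```

jog_arm(
  targets=[
    [0.5,0,0,0.009,0],
    [0.5,0,0,0.003,0],
    [0.5,0,0,0,0],
  ],
)

```text
t: 8.02
ee_pos: [0.5206, -0.3424, 0.0065]
tcp_rot: [0.001, 0.167, 0.986, -0.0]
contact_force: [-0.3, -0.7, -0.2]
gripper_width: 0.0425
```

jog_arm(
  targets=[
    [1,0,0,0,0],
    [1,0,0,0,0],
    [1,0,0,0,0],
    [1,0,0,0,0],
    [1,0,0,0,0],
  ],
)

```text
t: 8.65
ee_pos: [0.5203, -0.3424, 0.0064]
tcp_rot: [0.0, 0.167, 0.986, -0.0]
contact_force: [-1.7, 1.3, 7.4]
gripper_width: 0.0157
```

jog_arm(
  targets=[
    [1,0,0,-0.02,0],
    [1,0,0,-0.07,0],
    [1,0,0,-0.07,0],
    [1,0,0,0,0],
  ],
)

```text
t: 9.15
ee_pos: [0.5217, -0.3435, 0.1305]
tcp_rot: [0.003, 0.167, 0.986, -0.002]
contact_force: [0.3, -0.3, -1.1]
gripper_width: 0.0158
```

```bash
python3 plan.py .5628 -.0005 .13 188.1
```

```text
t 9.15 at [ 0.5217 -0.3435  0.1305] yaw 160.79 F [ 0.3 -0.3 -1.1] w 0.0158 dyaw 27.31 n 7
[0.0141, 0.0643, 0.0001] -0.065
[0.0097, 0.0651, 0.0001] -0.065
[0.0053, 0.0656, 0.0001] -0.065
[0.0008, 0.0658, 0.0001] -0.065
[-0.0037, 0.0657, 0.0001] -0.065
[-0.0082, 0.0653, 0.0001] -0.065
[-0.0126, 0.0646, 0.0001] -0.065
```

jog_arm(
  targets=[
    [1,0.014,0.064,0,-0.065],
    [1,0.01,0.065,0,-0.065],
    [1,0.005,0.066,0,-0.065],
    [1,0.001,0.066,0,-0.065],
    [1,-0.004,0.066,0,-0.065],
  ],
)

```text
t: 9.78
ee_pos: [0.5493, -0.0951, 0.1255]
tcp_rot: [-0.0, -0.004, 1.0, 0.0]
contact_force: [1.4, -0.8, -1.8]
gripper_width: 0.0158
```

jog_arm(
  targets=[
    [1,-0.008,0.065,0,-0.065],
    [1,-0.013,0.063,0,-0.065],
    [1,0,0,0,0],
    [1,0,0,0,0],
  ],
)

```text
t: 10.28
ee_pos: [0.5614, -0.0003, 0.1255]
tcp_rot: [-0.0, -0.07, 0.998, -0.0]
contact_force: [-0.3, -0.9, -1.3]
gripper_width: 0.0158
```

```bash
python3 - <<'E'
from h import *
s=ctrl.read_state(); cm=cam('wrist',s); im=imaging.get_image('wrist'); cv2.imwrite('pics/w4.png',im)
cv2.imwrite('pics/side4.png',imaging.get_image('side')); cv2.imwrite('pics/scene4.png',imaging.get_image('scene'))
print(s['ee_pos'],s['tcp_rot'],s['gripper_width'],s['contact_force'])
Rt=q2R(s['tcp_rot']);print(Rt.round(4))
cv2.imwrite('pics/w4c.png',cv2.resize(im[60:360,120:520],(800,600),interpolation=cv2.INTER_CUBIC))
E
```

```text
[ 5.61427947e-01 -2.91778614e-04  1.25469959e-01] [-2.80963382e-04 -7.04303396e-02  9.97516659e-01 -6.24150698e-05] 0.015777005968066832 [-0.32982882 -0.89403584 -1.27918352]
[[-9.901e-01 -1.405e-01 -6.000e-04]
 [-1.405e-01  9.901e-01 -2.000e-04]
 [ 6.000e-04 -1.000e-04 -1.000e+00]]
```

View pics/w4c.png

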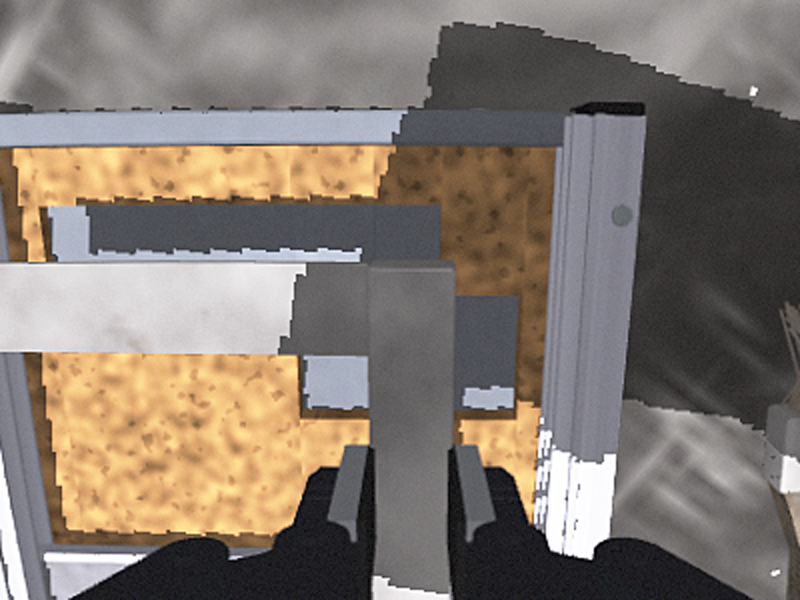

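The wrist view shows the held square level, its stock at columns 371–455 with the -y end at row 268. Below it the recess' -x edge is at column 440, its -y end at row 204, and the finger cut spans columns 302–517 and rows 296–411.

```bash
python3 - <<'E'
from h import *
s=ctrl.read_state(); cm=cam('wrist',s); Rt=q2R(s['tcp_rot']); p=np.array(s['ee_pos'])
S=lambda u:((u[0]+.5)/2-.5+120,(u[1]+.5)/2-.5+60)
a=np.radians(8.1); ex=np.array([np.cos(a),np.sin(a),0]); ey=np.array([-np.sin(a),np.cos(a),0])
c0=np.array([.5628,-.0005,0])
for n,u,k in (('armR x -12',(440,250),0),('cutR x -41.5',(516.5,350),0),('cutL x +41.5',(301,385),0),('armEnd y -53',(300,204),1),('armEndR y -53',(436,204),1),('cutTop y -24',(490,296),1),('cutBot y +24',(330,412),1),('cutBotR y +24',(490,411),1),('bladeTip x +132',(43,235),0),('blade in y -27?',(436,296),1)):
    for z in (.021,):
        d=plane(cm,S(u),z)-c0; print(n,(d@[ex,ey][k]*1e3).round(1))
Z=p[2]+.0055
Q=[plane(cm,S(u),Z) for u in((371,269),(455,269),(375,570),(454,570))]
f=lambda q:Rt.T@(q-p)
print('stock pts tool',[ (f(q)*1e3).round(1).tolist() for q in Q])
b=[plane(cm,S(u),Z-.005) for u in((370,353),(5,352),(5,264),(365,264))]
print('blade tool',[ (f(q)*1e3).round(1).tolist() for q in b])
E
```

```text
armR x -12 -11.6
cutR x -41.5 -40.4
cutL x +41.5 40.3
armEnd y -53 -56.6
armEndR y -53 -56.5
cutTop y -24 -23.7
cutBot y +24 21.0
cutBotR y +24 20.7
bladeTip x +132 131.9
blade in y -27? -23.7
stock pts tool [[-8.2, -48.8, -5.5], [8.6, -48.8, -5.5], [-8.3, 19.8, -5.5], [9.7, 19.8, -5.5]]
blade tool [[-8.9, -30.1, -0.5], [-89.1, -30.3, -0.5], [-86.1, -49.6, -0.5], [-9.7, -49.1, -0.5]]
```

jog_arm(
  targets=[
    [1,-0.002,-0.004,0.04,0],
    [1,0,0,0.05,0],
    [1,0,0,0.025,0],
    [1,0,0,0.008,0],
    [1,0,0,0,0],
  ],
)

```text
t: 11.05
ee_pos: [0.5637, -0.0034, 0.0337]
tcp_rot: [0.0, -0.07, 0.998, -0.0]
contact_force: [0.5, 0.5, -0.5]
gripper_width: 0.0156
```

```bash
python3 - <<'E'
from h import *
s=ctrl.read_state(); im=imaging.get_image('wrist'); cv2.imwrite('pics/w5.png',im)
print(s['ee_pos'],s['tcp_rot'],s['gripper_width'],s['contact_force'])
cv2.imwrite('pics/w5c.png',cv2.resize(im[60:360,100:500],(800,600),interpolation=cv2.INTER_CUBIC))
E
```

```text
[ 0.56368953 -0.00337583  0.03368781] [ 1.98073972e-05 -7.01187040e-02  9.97538654e-01 -9.57715944e-06] 0.0156303501828556 [ 0.52839589  0.48466612 -0.45636121]
```

View pics/w5c.png

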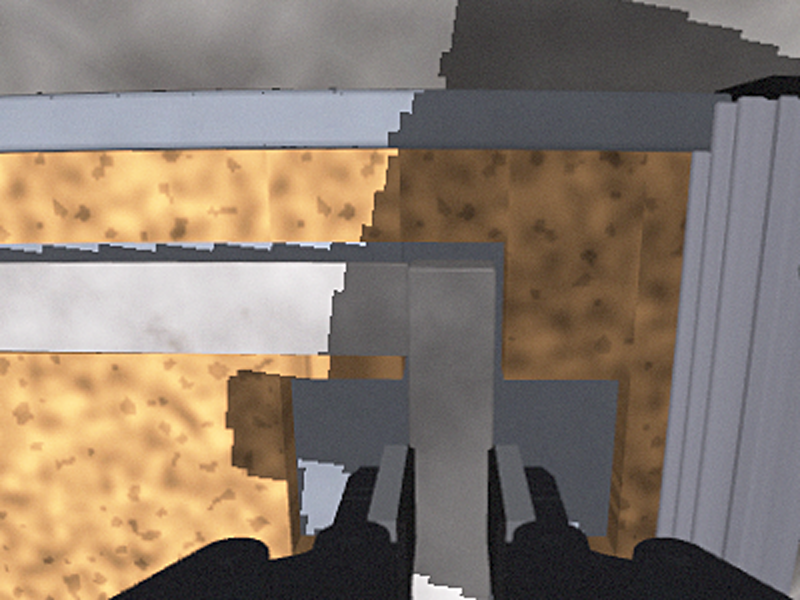

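The view shows the square aligned with the recess: the recess' -y end is at row 243 and its -x edge at column 505. The stock's -y end is at row 268 and its -x edge at column 494.

```bash
python3 - <<'E'
from h import *
s=ctrl.read_state(); cm=cam('wrist',s); Rt=q2R(s['tcp_rot']); p=np.array(s['ee_pos'])
S=lambda u:((u[0]+.5)/2-.5+100,(u[1]+.5)/2-.5+60)
f=lambda u,z:((Rt.T@(plane(cm,S(u),z)-p))*1e3).round(1)
print('recess end',f((430,243),.021),f((60,244),.021),'armR',f((505,280),.021),f((504,370),.021))
print('cut top',f((560,380),.021),f((350,380),.021),'cut R',f((624,420),.021),'cut L',f((290,420),.021))
print('cut bot',f((600,545),.021))
Z=p[2]+.0055
print('stock',f((409,269),Z),f((494,269),Z),f((414,500),Z),f((493,420),Z)); print('stock end bottom',f((450,263),p[2]+.0055))
print('blade',f((100,355),Z-.005),f((100,264),Z-.005),f((400,355),Z-.005),f((370,262),Z-.005))
E
```

```text
recess end [ -4.9 -52.   13.1] [-90.  -52.3  13.2] armR [ 12.1 -43.7  13.1] [ 12.4 -22.3  13.1]
cut top [ 25.7 -19.8  13.1] [-24.1 -19.8  13.1] cut R [41.7 -9.7 13.1] cut L [-39.1  -9.6  13.1]
cut bot [38.1 24.5 13.1]
stock [ -8.6 -48.8  -5.5] [  8.4 -48.8  -5.5] [-8.3  2.1 -5.5] [  8.8 -16.7  -5.5]
stock end bottom [ -0.4 -50.   -5.5]
blade [-76.7 -29.6  -0.4] [-74.  -49.5  -0.4] [-11.1 -29.6  -0.5] [-16.9 -49.6  -0.5]
```

Clearances are about 3.2 mm at the end and 3.6 mm at the side, both close to the nominal 3. Lowering.

jog_arm(
  targets=[
    [1,0,0,0.006,0],
    [1,0,0,0.006,0],
    [1,0,0,0.005,0],
    [1,0,0,0.003,0],
    [1,0,0,0,0],
  ],
)

```text
t: 11.72
ee_pos: [0.5636, -0.0029, 0.0184]
tcp_rot: [-0.0, -0.071, 0.998, -0.0]
contact_force: [-1.4, -0.1, 1.3]
gripper_width: 0.0156
```

jog_arm(
  targets=[
    [1,0,0,0.002,0],
    [1,0,0,0.001,0],
    [1,0,0,0,0],
  ],
)

```text
t: 12.1
ee_pos: [0.5636, -0.003, 0.0164]
tcp_rot: [0.0, -0.07, 0.998, -0.0]
contact_force: [-2.4, -0.4, 4.5]
gripper_width: 0.0156
```

jog_arm(
  targets=[
    [0.75,0,0,0,0],
    [0.65,0,0,0,0],
    [0.6,0,0,0,0],
    [0.6,0,0,0,0],
  ],
)

```text
t: 12.6
ee_pos: [0.5636, -0.0029, 0.0161]
tcp_rot: [-0.0, -0.07, 0.998, 0.0]
contact_force: [0.3, 0.5, -0.4]
gripper_width: 0.0341
```

jog_arm(
  targets=[
    [0.6,0,0,-0.03,0],
    [0.6,0,0,-0.07,0],
    [0.6,0,0,-0.08,0],
    [0.5,0,0,-0.07,0],
    [0.5,0,0,0,0],
  ],
)

```text
t: 13.22
ee_pos: [0.5652, -0.0031, 0.2075]
tcp_rot: [0.003, -0.071, 0.998, -0.001]
contact_force: [0.2, 0.3, -0.5]
gripper_width: 0.0428
```

```bash
python3 - <<'E'
from h import *
s=ctrl.read_state(); im=imaging.get_image('wrist'); cv2.imwrite('pics/w6.png',im)
print(s['ee_pos'],s['tcp_rot'],s['gripper_width'],s['contact_force'])
cv2.imwrite('pics/w6c.png',cv2.resize(im[60:360,100:500],(800,600),interpolation=cv2.INTER_CUBIC))
E
python3 plan.py .5953 .0921 .19 98.1
```

```text
[ 0.56524346 -0.00309699  0.20746319] [ 3.11541085e-03 -7.05365351e-02  9.97504104e-01 -6.73313962e-04] 0.04280745521484978 [ 0.17384951  0.31325366 -0.4674585 ]
t 13.28 at [ 0.5643 -0.003   0.2051] yaw -171.91 F [ 0.5 -0.2 -0.3] w 0.0427 dyaw -89.99 n 9
[-0.0065, 0.0133, 0.0022] 0.1666
[-0.0041, 0.0142, 0.0022] 0.1666
[-0.0016, 0.0147, 0.0022] 0.1666
[0.001, 0.0148, 0.0022] 0.1666
[0.0036, 0.0144, 0.0022] 0.1666
[0.006, 0.0135, 0.0022] 0.1666
[0.0083, 0.0123, 0.0022] 0.1666
[0.0103, 0.0107, 0.0022] 0.1666
[0.012, 0.0087, 0.0022] 0.1666
```

View pics/w6c.png

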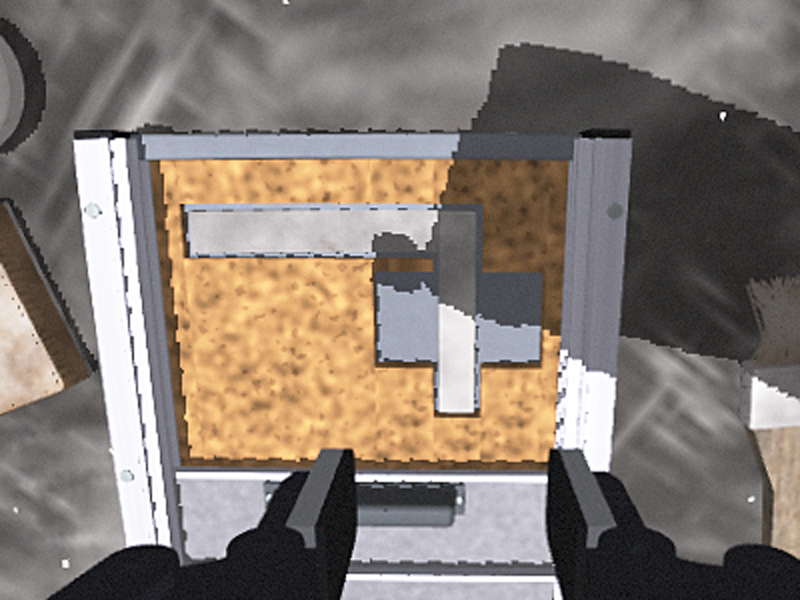

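The square lies inside its recess with an even gap all round. Next: turn, pinch the pull and close the door.

jog_arm(
  targets=[
    [0.5,-0.006,0.013,0.002,0.167],
    [0.5,-0.004,0.014,0.002,0.167],
    [0.5,-0.002,0.015,0.002,0.167],
    [0.5,0.001,0.015,0.002,0.167],
    [0.5,0.004,0.014,0.002,0.167],
  ],
)

```text
t: 13.9
ee_pos: [0.5798, 0.0501, 0.1945]
tcp_rot: [-0.001, 0.361, 0.932, -0.0]
contact_force: [0.9, -0.4, 0.4]
gripper_width: 0.0429
```

jog_arm(
  targets=[
    [0.6,0.006,0.013,0.002,0.167],
    [0.6,0.008,0.012,0.002,0.167],
    [0.6,0.01,0.011,0.002,0.167],
    [0.6,0.012,0.009,0.002,0.167],
    [0.6,0,0,0,0],
  ],
)

```text
t: 14.52
ee_pos: [0.5938, 0.0918, 0.1887]
tcp_rot: [-0.001, 0.656, 0.755, -0.001]
contact_force: [-0.1, -0.5, -0.2]
gripper_width: 0.034
```

```bash
python3 plan.py .5953 .0921 .05 98.1 3
```

```text
t 14.53 at [0.5938 0.0918 0.1887] yaw 98.02 F [-0.1 -0.5 -0.2] w 0.034 dyaw 0.08 n 3
[0.0001, 0.0007, 0.0616] -0.0005
[0.0001, 0.0007, 0.0616] -0.0005
[0.0001, 0.0007, 0.0616] -0.0005
```

jog_arm(
  targets=[
    [0.6,0,0.002,0.07,0],
    [0.6,0,0,0.07,0],
    [0.6,0,0,0.035,0],
    [0.6,0,0,0.01,0],
    [0.6,0,0,0,0],
  ],
  grip_force=30,
)

```text
t: 15.15
ee_pos: [0.5959, 0.0913, 0.0517]
tcp_rot: [-0.0, 0.656, 0.755, -0.0]
contact_force: [0.9, -0.4, 0.9]
gripper_width: 0.0339
```

jog_arm(
  targets=[
    [1,0,0,0,0],
    [1,0,0,0,0],
    [1,0,0,0,0],
    [1,0,0,0,0],
  ],
)

```text
t: 15.65
ee_pos: [0.5966, 0.0915, 0.0527]
tcp_rot: [0.001, 0.657, 0.754, 0.001]
contact_force: [-1.5, 0.2, 6.5]
gripper_width: 0.0107
```

jog_arm(
  targets=[
    [1,-0.03,0,0,0],
    [1,-0.04,0,0,0],
    [1,-0.04,0,0,0],
    [1,-0.04,0,0,0],
    [1,-0.03,0,0,0],
  ],
)

```text
t: 16.27
ee_pos: [0.6149, -0.0431, 0.0527]
tcp_rot: [0.001, 0.657, 0.754, 0.001]
contact_force: [-1.0, 2.8, 7.1]
gripper_width: 0.011
```

jog_arm(
  targets=[
    [1,-0.008,0,0,0],
    [1,-0.007,0,0,0],
    [1,-0.003,0,0,0],
    [1,0,0,0,0],
    [1,0,0,0,0],
  ],
)

```text
t: 16.9
ee_pos: [0.6167, -0.0559, 0.0527]
tcp_rot: [0.001, 0.657, 0.754, 0.0]
contact_force: [-3.0, -1.9, 7.6]
gripper_width: 0.0107
```

jog_arm(
  targets=[
    [1,-0.003,0,0,0],
    [1,-0.003,0,0,0],
    [1,0,0,0,0],
  ],
)

```text
t: 17.27
ee_pos: [0.6168, -0.0568, 0.0526]
tcp_rot: [-0.002, 0.656, 0.755, 0.003]
contact_force: [-3.4, 23.0, 12.9]
gripper_width: 0.0108
```

It is against the stop at 23 N, after 150 mm of travel. Releasing and checking.

jog_arm(
  targets=[
    [1,0.003,0,0,0],
    [0.6,0,0,0,0],
    [0.5,0,0,0,0],
    [0.5,0,0,0,0],
    [0.5,0,0,-0.05,0],
  ],
)

```text
t: 17.9
ee_pos: [0.6151, -0.0576, 0.0872]
tcp_rot: [-0.002, 0.657, 0.754, -0.001]
contact_force: [-0.2, 0.2, 0.6]
gripper_width: 0.0428
```

jog_arm(
  targets=[
    [0.5,0,0,-0.08,0],
    [0.5,0,0,-0.08,0],
    [0.5,0,0,0,0],
    [0.5,0,0,0,0],
  ],
)

```text
t: 18.4
ee_pos: [0.6164, -0.0579, 0.2084]
tcp_rot: [-0.0, 0.657, 0.754, -0.0]
contact_force: [0.3, -0.1, -0.8]
gripper_width: 0.0427
```

```bash
python3 - <<'E'
from h import *
s=ctrl.read_state(); cm=cam('wrist',s); im=imaging.get_image('wrist'); cv2.imwrite('pics/w7.png',im)
print(s['t'],s['ee_pos'],s['gripper_width'],s['contact_force'])
print(proj(cm,[[.6167,-.0565,.058],[.6135,-.0515,.058]]))
b=cv2.imread('pics/side0.png')
cv2.imwrite('pics/end.png',cv2.resize(np.hstack([im[60:360,180:480],imaging.get_image('side')[120:420,220:520]]),(800,400)))
E
```

```text
18.4 [ 0.61644039 -0.05787404  0.20844862] 0.04269336678510988 [ 0.26451304 -0.12578055 -0.78007237]
[[326.32374483 225.11853775]
 [332.51718713 222.34755592]]
```

View pics/end.png

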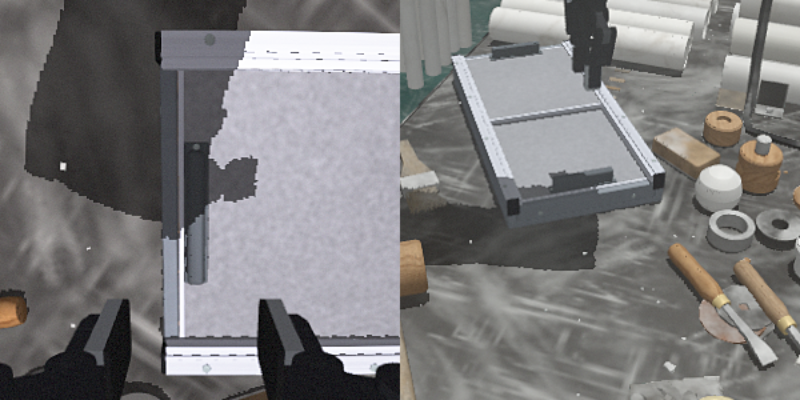

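The door is shut with no cork gap left. The pull is at column 328 against 326 predicted, and the left door's edge is unchanged at about (288,212) in the side view. Handing in.

```bash
python3 -c "
from station import job; print(job.close_job())"
```

```text
the job is handed in; nothing more can be done
None
```

The square is in its recess, the right-hand door is shut over it, and the job was handed in at about 18.5 s of the 72 s allowed. No verdict was reported.

**What I did:** I slid the right-hand door open until it met its stop (147 mm from where it started slightly ajar). I then laid the square in the recess and pushed the door shut.

**Last checks:**
- **Square:** I lowered it until it touched the floor at the height I expected (TCP at 16.4 mm). The picture after release shows an even gap all round.
- **Right-hand door:** it travelled 150 mm back and met the end stop at 23 N. The last picture shows no gap, with the pull within 2 px of the predicted place. This also fits a seated square, since one standing too high would have blocked the door.
- **Left-hand door:** its edge appears at the same place as at the start, to within about 2 px.
- **Robot and other tools:** the gripper is clear of everything, about 0.2 m up. The arm never went near the mallet, chisel or brush, but I did not measure their positions again.

**Measurements that disagreed:**
- The square's height, measured from two views, came out at 7–10 mm instead of 12.
- The views of the recess differed by 1–3 mm along y. A close look just above the recess settled this, showing gaps of 3.2 and 3.6 mm before I lowered the square.

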